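# Sort two stray spice tins by length into their rows

## Robot

A 6-joint arm with a two-finger parallel gripper is mounted at the origin on the work surface. World frame = base frame: x ahead of the robot, y to its left, z up, the work surface at z = 0. Lengths are in m, angles in rad, forces in N, time in s.
With the tool pointing down it reaches from about 0.25 to 0.775 m from the base axis. Payload 4 kg.
Tool frame: the origin (TCP) lies on the centre line of the jaws, within the pads' length; the fingertips stand 19 mm ahead of it and the grasp point (between the pads) is the TCP; z points along the fingers, x is the direction in which the jaws open and shut, and the axes are right-handed (so a half turn about z gives the same grasp; the last joint's range is limited). The gripper opens to 85 mm and grips with 20 to 120 N. Pads are 22 mm wide; open, the fingers measure 114 mm over their backs; the gripper's body (76 mm by 85 mm) begins 54 mm behind the grasp point. The pads swing forward as they close: fully open they stand 13 mm farther back than shut.
Start: joints at [1.234, 0.087, 1.371, -0, 1.684, -0.103], TCP at [0.127, 0.535, 0.25] pointing down, gripper open.
Joint ranges: [-3.1, 3.1], [-0.76, 2.03], [0.27, 2.55], [-1.08, 4.22], [0.17, 2.65], [-2.57, 2.57]. Speed limits (rad/s): [2.79, 2.79, 3.14, 3.14, 3.14, 3.14].

## Interface

Orientations are given as a 3x3 rotation matrix whose columns are the frame's x, y, z axes.
In Python, from rig import state, snapshot, camera_info, job_done gives the robot as it stands.
- The arm moves only by the tool servo_tool, never from a script. Its arguments are lists of equal length, an entry for each row: "claw": the opening, from -1 (shut) to 1 (fully open); "travel": the shift along the world's x, y, z in m, a list of three; "twist": the turn about the world's z in rad. A call has 1 to 10 rows; each row shifts and turns the commanded pose from where the row before left it; what a row does not reach is not made up. A row lasts 1/10 s, in which the tool goes at most 50 mm and 8.59 degrees, less where a joint would pass 70% of its speed; a pose out of reach is approached as far as the arm can. A call with a gripper value outside its range is refused whole. The fingers move at their own pace and stop on an object; "force" is the grip in N (left out, the last holds). Time passes only in rows, so rows that do not move let the fingers close. It gives the time, the measured TCP pose, the force and the opening at its end, in the units of the state.
- state(): the state, without advancing time (a new reading comes with each control period).
- snapshot(name): name is "side" or "top" or "wrist"; returns the picture (384x512x3 uint8, red, green, blue); there is no depth.
- camera_info(name): a dict with "mtx" (3x3 intrinsics, pixels), "R" (3x3) and "t" (3): a world point X has camera coordinates R X + t; the wrist camera has in their place "T_tool_cam" (4x4, takes a point from camera to tool coordinates, whose origin is the TCP and whose axes are the tool frame's). Camera axes: x right, y down, z forward; pixel columns grow to the right and rows downward; lengths in m; the calibration is good to about 2 mm. A picture is of the moment at which its call begins: read the wrist's pose just before it. camera_info takes no time and is no camera call.
- job_done(): hands the job in, once; it reports no verdict.
The state is a dict: "clock": time; "joint_pos": joint angles; "qvel": joint speeds; "tau": joint torques, N m; "position": TCP position; "eef_rot": TCP orientation; "wrist_force": force on the tool from outside, world axes, zero at the start; "wrist_torque": the same for the moment, N m; "opening": finger opening in m.
Only numpy, scipy, OpenCV 4.12 (cv2) and the standard library are available. Lean on these libraries where they do the work, as an engineer would, in place of code of your own. Each camera call takes 0.05 s, during which the arm holds its last target. There are 200 camera calls.

## Task

Two look-alike steel spice tins, one long and one short, have been left in the clamp-on lid holder: put each one upright on the floor of the wooden rack that holds tins of its own length, standing across the row and the same way as the tins already there. The holder lets you take a tin only by its narrow ends and the rack leaves room only at its broad faces, so stand each tin on the open board between the racks on the way and let go, then take it again the other way. Do not shift or knock over the tins already in the rows, or the tumbler, round tin and ladle.

Things in the scene. Friction and masses are not known exactly. Their poses are not given: they have to be found in the camera images.
- long_tin_mid (a point): the longer of the two stray tins in the lid holder: closed rectangular plain steel spice tin, 62 long (its x) x 32 broad (its y) x 60 high (its z) mm, about 0.12 kg, flat upright faces with a lid flush to them. This point is its centre, 30 mm above its underside. The board is always clear for 100 mm around world x = 0.47 m, y = 0
- short_tin_mid (a point): the shorter of the two stray tins in the lid holder: closed rectangular plain steel spice tin, 42 long (its x) x 32 broad (its y) x 60 high (its z) mm, about 0.12 kg, flat upright faces with a lid flush to them. This point is its centre, 30 mm above its underside. The board is always clear for 100 mm around world x = 0.47 m, y = 0
- lid_holder: fixed steel lid holder clamped on the board's far edge: base plate 10 mm thick (tins stand on it), three wire hoops 67 mm high over the board, 56 mm long along x, at y = -48, 0, 48 mm, making two 42 mm slots. A tin in each (which varies), long side along x: 5 mm free beside its broad faces, no room for a finger; its narrow ends are open. Origin: on the board under the middle hoop
- long_rack: fixed wooden rack for a row of long tins: floor 8 mm thick, 180 mm long along its y (the row), ends open; two side boards 12 mm thick, 62 mm high over the board, 74 mm apart inside (along x): 6 mm to spare at each end of a long tin standing across the row, no room for a finger. Two long tins stand in it at y = 34 and 70 mm; the -y half is free. Origin: centre of its underside, on the board
- short_rack: fixed wooden rack for a row of short tins: floor 8 mm thick, 180 mm long along its y (the row), ends open; two side boards 12 mm thick, 62 mm high over the board, 54 mm apart inside (along x): 6 mm to spare at each end of a short tin standing across the row, no room for a finger. Two short tins stand in it at y = 34 and 70 mm; the -y half is free. Origin: centre of its underside, on the board
- long_row_tin1_mid (a point): one of the long tins already in the long row, same make and size as the long stray (62 x 32 x 60 mm); the point is its centre
- long_row_tin2_mid (a point): one of the long tins already in the long row, same make and size as the long stray (62 x 32 x 60 mm); the point is its centre
- short_row_tin1_mid (a point): one of the short tins already in the short row, same make and size as the short stray (42 x 32 x 60 mm); the point is its centre
- short_row_tin2_mid (a point): one of the short tins already in the short row, same make and size as the short stray (42 x 32 x 60 mm); the point is its centre
- tumbler: glass tumbler, 68 mm across, 105 mm high, standing beyond the racks; origin at the centre of its foot. A bystander
- round_tin: closed round steel spice tin, 68 mm across, 85 mm high, standing beyond the racks; origin at the centre of its foot. A bystander
- ladle: aluminium ladle lying off to the right, 290 mm long, bowl 74 mm across, 30 mm high; origin under the bowl's centre, handle along its +x. A bystander
There are look-alikes about, which are no part of the job. What is shaped like the part that bears short_tin_mid but blue is not meant. Leave any purple look-alike of the short_rack alone.

How it is judged:
By the outcome, as a careful person would: the job done as asked, in the order asked, and still so for the second after the job is handed in, with the robot touching nothing.
It also fails if it takes over 72 s, if anything falls off the work surface, if the arm or the gripper's body presses on something with over 40 N, if the wrist force passes 120 N, or if a joint passes its speed limit or range.

## Working session

There is one attempt and no reset: what is moved stays moved. The work goes in short steps, Python scripts to look and compute and a tool call to move; the robot and the scene stay as the last step left them, time stands still between calls to the robot, and variables do not carry over. Pictures are saved under pics/ and viewed, about 8 in all and at most 12, crops included, and the job is handed in when it is done.

Besides the shell and the picture viewer there is one more tool, called after "Emit:" in YAML: its name, and indented under it one key for each argument. servo_tool: Moves the arm, as the interface text tells. Its arguments: {"type":"object","properties":{"claw":{"type":"array"},"travel":{"type":"array"},"twist":{"type":"array"},"force":{"type":"number"}},"required":["claw","travel","twist"]}

```bash
ls; mkdir -p pics; python3 - <<'E'
from rig import *
import cv2,numpy as np
s=state();print(s['clock'],s['position'],s['eef_rot'],s['opening'])
for n in('top','side'):
    cv2.imwrite(f'pics/{n}0.png',cv2.resize(snapshot(n)[:,:,::-1],(800,600),interpolation=cv2.INTER_CUBIC))
    c=camera_info(n);print(n,c['mtx'].tolist() if hasattr(c['mtx'],'tolist') else c['mtx'],c['R'],c['t'])
print(camera_info('wrist'))
E
```

```text
pics
0.0 [0.1272599  0.53458342 0.24908207] [[ 2.31697689e-01  9.72787549e-01 -7.52015519e-04]
 [ 9.72785095e-01 -2.31698802e-01 -2.19643278e-03]
 [-2.31090355e-03 -2.22641091e-04 -9.99997305e-01]] 0.08520467117785122
top [[422.9164932307282, 0.0, 252.70103920368544], [0.0, 422.9164932307282, 194.52599979503782], [0.0, 0.0, 1.0]] [[ 0.01907254 -0.9995712   0.02221846]
 [-0.9891941  -0.0220962  -0.1449372 ]
 [ 0.145366   -0.01921405 -0.98919136]] [-0.11327256  0.47152768  1.08174125]
side [[373.72537785681754, 0.0, 257.68165085965126], [0.0, 373.72537785681754, 192.79257634801533], [0.0, 0.0, 1.0]] [[ 0.99277887 -0.11749023 -0.02421089]
 [-0.08476173 -0.54423485 -0.83463997]
 [ 0.08488563  0.83066508 -0.55026353]] [-0.4708708   0.04111672  1.25409859]
{'mtx': array([[297.31865259,   0.        , 260.41180608],
       [  0.        , 297.31865259, 194.44379854],
       [  0.        ,   0.        ,   1.        ]]), 'T_tool_cam': array([[ 9.99998852e-01, -1.50309352e-03, -1.90762029e-04,
        -8.14029960e-04],
       [ 1.49681602e-03,  9.60510046e-01,  2.78241281e-01,
        -7.02149382e-02],
       [-2.34993822e-04, -2.78241247e-01,  9.60511194e-01,
        -1.22924414e-01],
       [ 0.00000000e+00,  0.00000000e+00,  0.00000000e+00,
         1.00000000e+00]])}
```

View pics/top0.png

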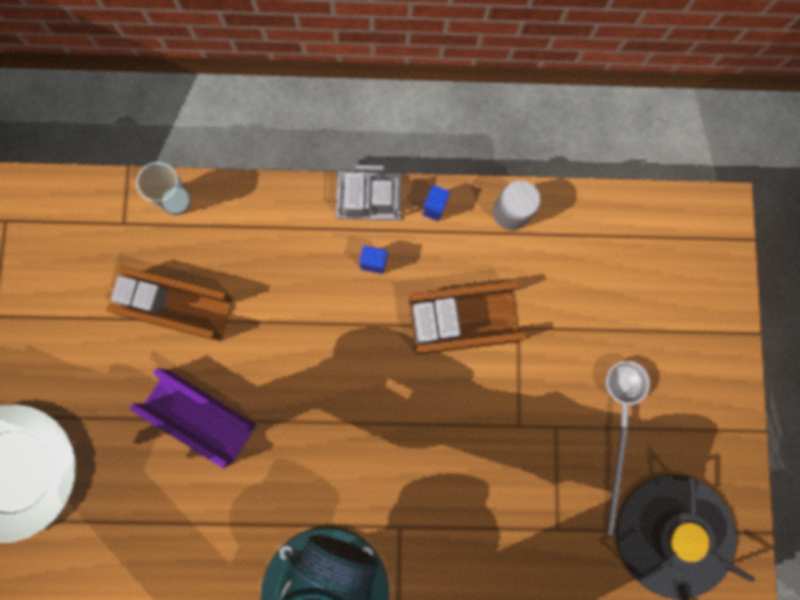

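View pics/side0.png

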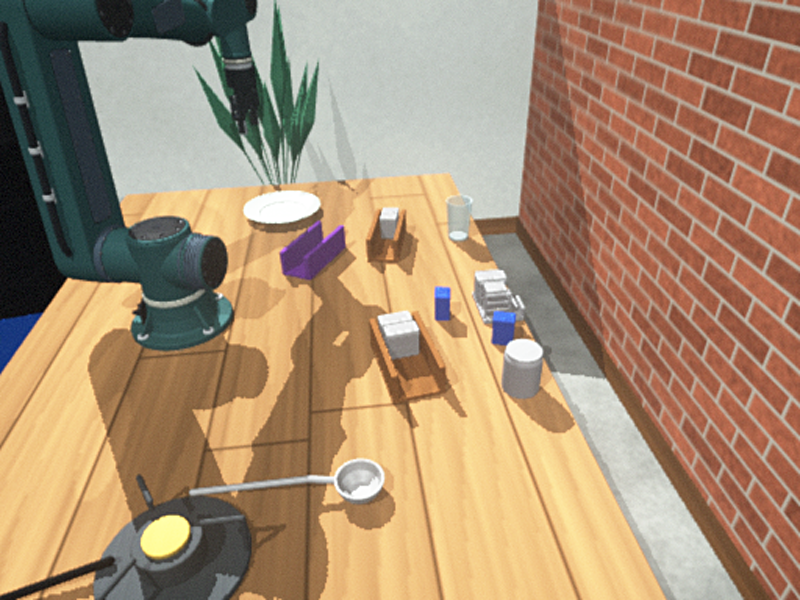

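The top view shows the holder at about (370,195) with the long tin in the left slot and the short one in the right. The long rack is at (465,318), the short rack at (170,300), and both have their free half to the right. The blue blocks and the purple rack are decoys. I'll take one magnified crop to measure from.

```bash
cat > h.py <<'E'
from rig import *
import cv2,numpy as np
def pt(n,u,v,z,st=None):
    c=camera_info(n);K=np.array(c['mtx'])
    if n=='wrist':
        T=np.eye(4);T[:3,:3]=st['eef_rot'];T[:3,3]=st['position'];T=T@np.array(c['T_tool_cam']);Rw=T[:3,:3];o=T[:3,3]
    else:
        Rw=np.array(c['R']).T;o=-Rw@np.array(c['t'])
    d=Rw@np.linalg.solve(K,[u,v,1.]);return o+d*(z-o[2])/d[2]
E
python3 - <<'E'
from h import *
im=snapshot('top')[:,:,::-1]
a=cv2.resize(im[100:230,60:160],None,fx=4,fy=4,interpolation=cv2.INTER_CUBIC)
b=cv2.resize(im[100:230,210:310],None,fx=4,fy=4,interpolation=cv2.INTER_CUBIC)
b2=b.copy()
cv2.imwrite('pics/top1.png',np.hstack([a,b]))
for n,u,v,z in [('hold',370,195,.01),('longtin',354,190,.07),('shorttin',381,193,.07),('blue1',373,259,.06),('blue2',436,203,.06),('LR',465,318,.06),('SR',172,302,.06),('round',517,197,.085),('tumbler',157,180,.105)]:
    print(n,pt('top',u*.64,v*.64,z).round(3))
E
```

```text
hold [ 0.672 -0.056  0.01 ]
longtin [ 0.66  -0.031  0.07 ]
shorttin [ 0.656 -0.076  0.07 ]
blue1 [ 0.545 -0.065  0.06 ]
blue2 [ 0.645 -0.169  0.06 ]
LR [ 0.449 -0.219  0.06 ]
SR [0.465 0.263 0.06 ]
round [ 0.651 -0.302  0.085]
tumbler [0.657 0.286 0.105]
```

View pics/top1.png

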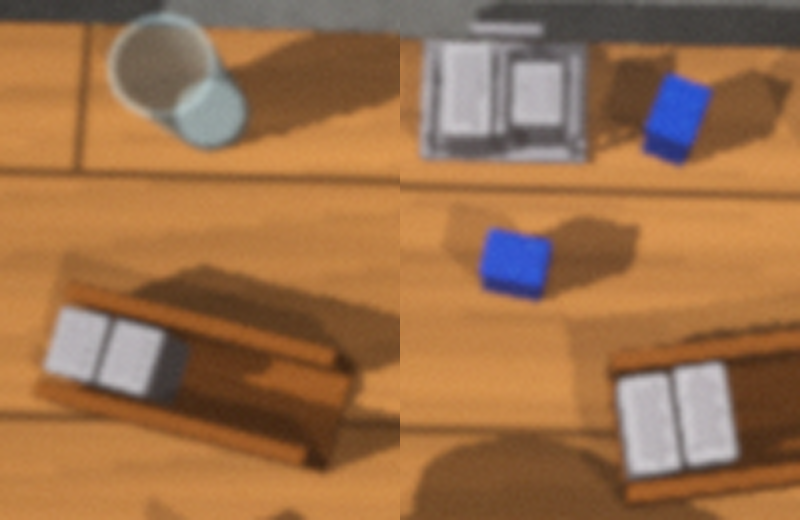

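```bash
python3 - <<'E'
from h import *
Q={'long':(1,.07,[(443,42),(490,42),(490,137),(443,137)]),'short':(1,.07,[(513,62),(562,62),(560,125),(513,127)]),
'LRa':(1,.068,[(617,380),(668,373),(683,467),(632,475)]),'LRb':(1,.068,[(674,368),(723,362),(738,457),(687,465)]),
'SRa':(0,.068,[(62,307),(110,322),(93,380),(45,370)]),'SRb':(0,.068,[(118,318),(165,335),(150,396),(100,380)]),
'LRboards':(1,.062,[(610,365),(612,372),(628,502),(800,470)]),
'SRboards':(0,.062,[(70,285),(335,358),(38,390),(305,460)])}
for n,(b,z,c) in Q.items():
    P=np.array([pt('top',(210+(x-400)/4 if b else 60+x/4),100+y/4,z)[:2] for x,y in c])
    if 'boards' in n: print(n,P.round(4).tolist());continue
    r=((P[0]+P[1])-(P[2]+P[3]))/2; w=((P[0]+P[3])-(P[1]+P[2]))/2
    print(n,P.mean(0).round(4),'L',np.hypot(*r).round(3),'W',np.hypot(*w).round(3),'yaw x',np.arctan2(r[1],r[0]).round(3),'yaw y',(np.arctan2(w[1],w[0])-np.pi/2).round(3))
E
```

```text
long [ 0.6585 -0.0308] L 0.065 W 0.031 yaw x 0.028 yaw y 0.026
short [ 0.6566 -0.0771] L 0.043 W 0.031 yaw x 0.007 yaw y 0.048
LRa [ 0.4408 -0.154 ] L 0.061 W 0.033 yaw x 0.169 yaw y 0.168
LRb [ 0.4485 -0.1895] L 0.062 W 0.032 yaw x 0.152 yaw y 0.161
SRa [0.4807 0.3393] L 0.04 W 0.032 yaw x -0.193 yaw y -0.234
SRb [0.4734 0.3035] L 0.041 W 0.033 yaw x -0.186 yaw y -0.306
LRboards [[0.479, -0.1281], [0.4745, -0.1295], [0.3908, -0.141], [0.4136, -0.2512]]
SRboards [[0.5204, 0.3495], [0.4767, 0.1771], [0.4518, 0.3643], [0.4106, 0.1924]]
```

Emit:
servo_tool:
  claw: [1,1,1,1,1,1,1,1,1,1]
  travel:
    - [0.03,-0.035,0]
    - [0.03,-0.035,0]
    - [0.03,-0.035,0]
    - [0.03,-0.035,0]
    - [0.03,-0.035,0]
    - [0.03,-0.035,0]
    - [0.03,-0.035,0]
    - [0.03,-0.035,0]
    - [0.03,-0.035,0]
    - [0.03,-0.035,0]
  twist: [-0.13,-0.13,-0.13,-0.13,-0.13,-0.13,-0.13,-0.13,-0.13,-0.13]

```text
clock: 1.15
position: [0.4282, 0.1834, 0.2502]
eef_rot: [[1.0, 0.032, 0.0], [0.032, -1.0, 0.0], [0.0, -0.0, -1.0]]
wrist_force: [0.2, 0.5, -0.5]
opening: 0.0853
```

Emit:
servo_tool:
  claw: [1,1,1,1,1,1,1,1,1]
  travel:
    - [0.03,-0.035,0]
    - [0.03,-0.035,0]
    - [0.03,-0.035,0]
    - [0.03,-0.035,0]
    - [0.03,-0.035,0]
    - [0.03,-0.035,0]
    - [0.03,-0.035,0]
    - [0.022,-0.012,0]
    - [0,0,0]
  twist: [0,0,0,0,0,0,0,0,0]

```text
clock: 2.05
position: [0.6609, -0.0746, 0.2476]
eef_rot: [[0.999, 0.034, -0.003], [0.034, -0.999, 0.0], [-0.003, -0.0, -1.0]]
wrist_force: [-0.6, 1.2, 0.1]
opening: 0.0853
```

```bash
python3 - <<'E'
from h import *
s=state();print(s['clock'],s['position'],s['eef_rot'].tolist() if hasattr(s['eef_rot'],'tolist') else s['eef_rot'],s['wrist_force'])
im=snapshot('wrist')[:,:,::-1];cv2.imwrite('pics/w0raw.png',im)
cv2.imwrite('pics/w0.png',cv2.resize(im,(800,600),interpolation=cv2.INTER_CUBIC))
E
```

```text
2.05 [ 0.66090655 -0.07463373  0.24757827] [[0.9994301348797595, 0.03365584717970028, -0.0025863961108274353], [0.033656205478104904, -0.9994334649114537, 9.512045893028226e-05], [-0.0025817294670483918, -0.00018211453205228996, -0.9999966507480194]] [-0.57326715  1.16538883  0.08456659]
```

View pics/w0.png

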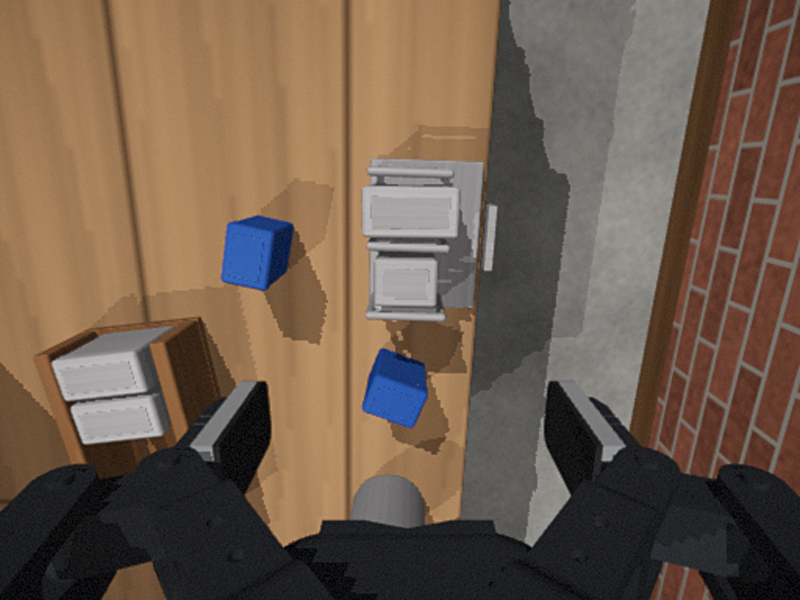

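The wrist view shows the long tin's top around (362–460, 187–237) and the short tin's around (373–438, 256–305). I'll convert those to positions.

```bash
python3 - <<'E'
from h import *
s=state()
Q={'long':[(362,187),(458,186),(460,236),(364,238)],'short':[(372,256),(437,256),(438,305),(374,306)]}
for n,c in Q.items():
    P=np.array([pt('wrist',x*.64,y*.64,.07,s)[:2] for x,y in c])
    w=((P[0]+P[1])-(P[2]+P[3]))/2; r=((P[1]+P[2])-(P[0]+P[3]))/2
    print(n,P.mean(0).round(4),'L',np.hypot(*r).round(3),'W',np.hypot(*w).round(3),'yaw',np.arctan2(r[1],r[0]).round(3),(np.arctan2(w[1],w[0])-np.pi/2).round(3))
E
```

```text
long [ 0.6604 -0.0294] L 0.061 W 0.032 yaw 0.05 0.076
short [ 0.6583 -0.0747] L 0.043 W 0.034 yaw 0.043 0.062
```

Emit:
servo_tool:
  claw: [1,1,1,1,1,1,1,1,1]
  travel:
    - [-0.001,0.022,0]
    - [-0.001,0.0225,0]
    - [0,0,-0.03]
    - [0,0,-0.04]
    - [0,0,-0.04]
    - [0,0,-0.03]
    - [0,0,-0.02]
    - [0,0,-0.01]
    - [0,0,0]
  twist: [0.01,0,0,0,0,0,0,0,0]

```text
clock: 3.0
position: [0.6558, -0.0265, 0.0789]
eef_rot: [[0.999, 0.048, -0.003], [0.048, -0.999, 0.001], [-0.003, -0.001, -1.0]]
wrist_force: [-1.0, 0.1, 0.1]
opening: 0.0856
```

```bash
python3 - <<'E'
from h import *
s=state();print(s['clock'],s['position'],s['wrist_force'])
im=snapshot('wrist')[:,:,::-1];cv2.imwrite('pics/w1raw.png',im)
cv2.imwrite('pics/w1.png',cv2.resize(im,(800,600),interpolation=cv2.INTER_CUBIC))
E
```

```text
3.0 [ 0.65582184 -0.02645002  0.07885664] [-1.00019371  0.14259436  0.08372085]
```

View pics/w1.png

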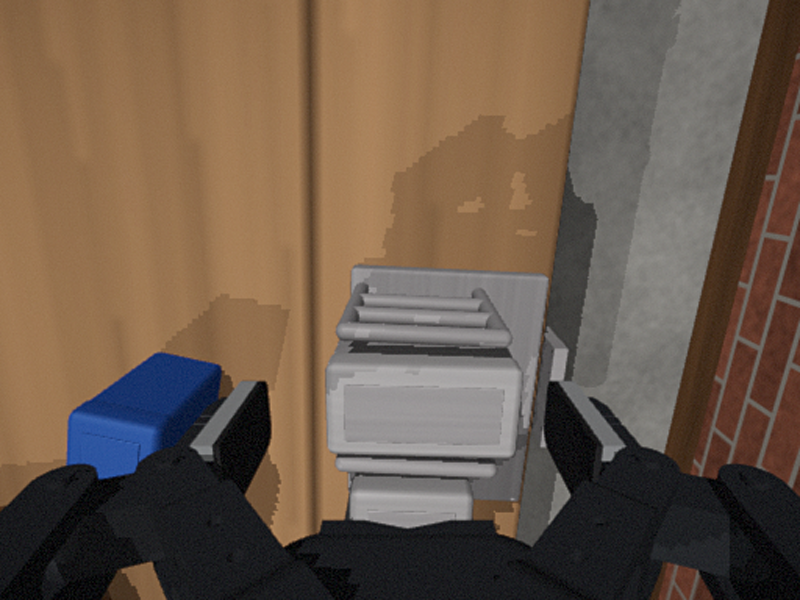

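```bash
python3 - <<'E'
from h import *
s=state();print(s['position'],s['joint_pos'])
Q={'long':[(328,362),(521,362),(517,458),(331,454)]}
for n,c in Q.items():
    P=np.array([pt('wrist',x*.64,y*.64,.07,s)[:2] for x,y in c])
    w=((P[0]+P[1])-(P[2]+P[3]))/2; r=((P[1]+P[2])-(P[0]+P[3]))/2
    print(n,P.mean(0).round(4),'L',np.hypot(*r).round(3),'W',np.hypot(*w).round(3),'yaw',np.arctan2(r[1],r[0]).round(3),(np.arctan2(w[1],w[0])-np.pi/2).round(3))
E
```

```text
[ 0.65702527 -0.02677436  0.08068888] [-1.26966836e-01  4.06688233e-01  1.32295163e+00  1.24618779e-04
  1.41216064e+00 -1.74775408e-01]
long [ 0.6631 -0.0309] L 0.061 W 0.034 yaw 0.035 0.053
```

Emit:
servo_tool:
  claw: [1,1,1,1,0,-0.5,-0.5,-0.5,-0.5]
  travel:
    - [0.004,-0.0035,0]
    - [0,0,-0.015]
    - [0,0,-0.02]
    - [0,0,0]
    - [0,0,0]
    - [0,0,0]
    - [0,0,0]
    - [0,0,0]
    - [0,0,0]
  twist: [-0.003,0,0,0,0,0,0,0,0]
  force: 30

```text
clock: 3.95
position: [0.6621, -0.0311, 0.0465]
eef_rot: [[0.999, 0.044, 0.002], [0.044, -0.999, -0.0], [0.002, 0.0, -1.0]]
wrist_force: [0.6, 0.8, 2.0]
opening: 0.062
```

Emit:
servo_tool:
  claw: [-0.5,-0.5,-0.5,-0.5,-0.5,-0.5,-0.5,-0.5,-0.5,-0.5]
  travel:
    - [0,0,0.01]
    - [0,0,0.02]
    - [0,0,0.03]
    - [0,0,0.03]
    - [0,0,0.015]
    - [-0.03,0.006,0]
    - [-0.045,0.007,0]
    - [-0.045,0.007,0]
    - [-0.045,0.007,0]
    - [-0.027,0.004,0]
  twist: [0,0,0,0,0,0,0,0,0,0]

```text
clock: 4.95
position: [0.4658, 0.0007, 0.1494]
eef_rot: [[0.999, 0.044, -0.003], [0.044, -0.999, 0.0], [-0.003, -0.001, -1.0]]
wrist_force: [0.6, 0.1, -0.9]
opening: 0.0617
```

Emit:
servo_tool:
  claw: [-0.5,-0.5,-0.5,-0.5,-0.5,-0.5]
  travel:
    - [0,0,-0.02]
    - [0,0,-0.04]
    - [0,0,-0.03]
    - [0,0,-0.01]
    - [0,0,0]
    - [0,0,0]
  twist: [0,0,0,0,0,0]

```text
clock: 5.55
position: [0.4705, -0.0001, 0.0516]
eef_rot: [[0.999, 0.044, 0.002], [0.044, -0.999, -0.0], [0.002, 0.0, -1.0]]
wrist_force: [0.7, 0.9, -1.4]
opening: 0.0615
```

Still about 15 mm above the board. I'll lower slowly until it touches.

Emit:
servo_tool:
  claw: [-0.5,-0.5,-0.5,-0.5,-0.5]
  travel:
    - [0,0,-0.008]
    - [0,0,-0.004]
    - [0,0,-0.0015]
    - [0,0,0]
    - [0,0,0]
  twist: [0,0,0,0,0]

```text
clock: 6.05
position: [0.4696, 0.0, 0.037]
eef_rot: [[0.999, 0.044, 0.0], [0.044, -0.999, 0.0], [0.0, 0.0, -1.0]]
wrist_force: [-0.2, 0.6, -2.4]
opening: 0.0618
```

Emit:
servo_tool:
  claw: [-0.5,-0.5,-0.5]
  travel:
    - [0,0,-0.001]
    - [0,0,0]
    - [0,0,0]
  twist: [0,0,0]

```text
clock: 6.35
position: [0.4698, 0.0, 0.0364]
eef_rot: [[0.999, 0.044, 0.001], [0.044, -0.999, -0.0], [0.001, 0.0, -1.0]]
wrist_force: [-0.2, 0.0, 2.6]
opening: 0.0616
```

Emit:
servo_tool:
  claw: [1,1,1,1,1,1,1,1,1,1]
  travel:
    - [0,0,0]
    - [0,0,0]
    - [0,0,0]
    - [0,0,0.02]
    - [0,0,0.045]
    - [0,0,0.045]
    - [0,0,0]
    - [0,0,0]
    - [0,0,0]
    - [0,0,0]
  twist: [0,0,0,0,0,0,-0.147,-0.147,-0.147,-0.147]

```text
clock: 7.35
position: [0.4694, 0.0001, 0.1459]
eef_rot: [[0.853, -0.523, 0.0], [-0.523, -0.853, -0.0], [0.0, -0.0, -1.0]]
wrist_force: [0.0, -0.3, 1.0]
opening: 0.0858
```

Emit:
servo_tool:
  claw: [1,1,1,1,1,1,1,1,1]
  travel:
    - [0,0,0]
    - [0,0,0]
    - [0,0,0]
    - [0,0,0]
    - [0,0,0]
    - [0,0,0]
    - [0,0,0]
    - [0,0,0]
    - [0,0,0]
  twist: [-0.147,-0.147,-0.147,-0.147,-0.147,-0.147,-0.1,0,0]

```text
clock: 8.25
position: [0.4694, 0.0001, 0.1457]
eef_rot: [[0.047, -0.999, -0.0], [-0.999, -0.047, -0.0], [0.0, 0.0, -1.0]]
wrist_force: [-0.7, -1.0, -0.6]
opening: 0.0854
```

```bash
python3 - <<'E'
from h import *
s=state();print(s['clock'],s['position'],s['wrist_force'],np.arctan2(s['eef_rot'][1][0],s['eef_rot'][0][0]))
im=snapshot('wrist')[:,:,::-1];cv2.imwrite('pics/w2raw.png',im)
cv2.imwrite('pics/w2.png',cv2.resize(im,(800,600),interpolation=cv2.INTER_CUBIC))
E
```

```text
8.25 [4.69364739e-01 6.12805703e-05 1.45734405e-01] [-0.68813758 -0.99084706 -0.64364902] -1.5238646413051364
```

View pics/w2.png

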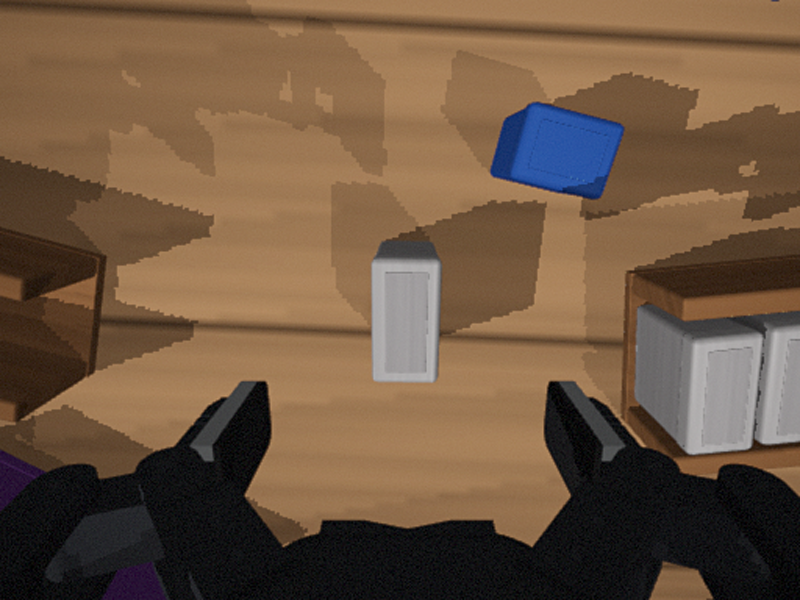

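The tin stands upright and centred at (405,318), so I'll take it by its broad faces.

Emit:
servo_tool:
  claw: [1,1,1,1,1,1,0,-0.9,-0.9,-0.9]
  travel:
    - [0,0,-0.03]
    - [0,0,-0.04]
    - [0,0,-0.025]
    - [0,0,-0.01]
    - [0,0,0]
    - [0,0,0]
    - [0,0,0]
    - [0,0,0]
    - [0,0,0]
    - [0,0,0]
  twist: [0,0,0,0,0,0,0,0,0,0]

```text
clock: 9.3
position: [0.47, 0.0, 0.0417]
eef_rot: [[0.045, -0.999, 0.002], [-0.999, -0.045, -0.0], [0.0, -0.002, -1.0]]
wrist_force: [1.6, 0.1, -1.0]
opening: 0.0317
```

Emit:
servo_tool:
  claw: [-0.9,-0.9,-0.9,-0.9]
  travel:
    - [0,0,0]
    - [0,0,0]
    - [0,0,0]
    - [0,0,0]
  twist: [0,0,0,0]

```text
clock: 9.7
position: [0.47, 0.0, 0.0416]
eef_rot: [[0.045, -0.999, 0.001], [-0.999, -0.045, -0.0], [0.0, -0.001, -1.0]]
wrist_force: [-0.4, 0.8, 5.1]
opening: 0.0319
```

Emit:
servo_tool:
  claw: [-0.9,-0.9,-0.9,-0.9,-0.9,-0.9,-0.9,-0.9,-0.9,-0.9]
  travel:
    - [0,0,0.02]
    - [0,0,0.04]
    - [0,0,0.04]
    - [0,0,0.02]
    - [-0.001,-0.03,0]
    - [-0.002,-0.045,0]
    - [-0.002,-0.045,0]
    - [-0.002,-0.045,0]
    - [-0.002,-0.045,0]
    - [-0.002,-0.03,0]
  twist: [0,0,0,0,0.03,0.03,0.03,0.03,0,0]

```text
clock: 10.7
position: [0.4573, -0.2425, 0.1594]
eef_rot: [[0.162, -0.987, -0.002], [-0.987, -0.162, 0.0], [-0.001, 0.002, -1.0]]
wrist_force: [0.1, 0.4, -1.7]
opening: 0.0315
```

Emit:
servo_tool:
  claw: [-0.9,-0.9,-0.9,-0.9]
  travel:
    - [0,-0.0175,0]
    - [0,0,0]
    - [0,0,0]
    - [0,0,0]
  twist: [0,0,0,0]

```text
clock: 11.1
position: [0.4585, -0.2559, 0.1604]
eef_rot: [[0.166, -0.986, -0.001], [-0.986, -0.166, 0.001], [-0.001, 0.0, -1.0]]
wrist_force: [0.2, 0.5, -1.1]
opening: 0.0315
```

```bash
python3 - <<'E'
from h import *
s=state();print(s['clock'],s['position'],s['wrist_force'],np.arctan2(s['eef_rot'][1][0],s['eef_rot'][0][0]))
im=snapshot('wrist')[:,:,::-1];cv2.imwrite('pics/w3raw.png',im)
cv2.imwrite('pics/w3.png',cv2.resize(im,(800,600),interpolation=cv2.INTER_CUBIC))
E
```

```text
11.1 [ 0.45851851 -0.25592297  0.16044267] [ 0.15349726  0.50221767 -1.07255879] -1.4043650636979805
```

View pics/w3.png

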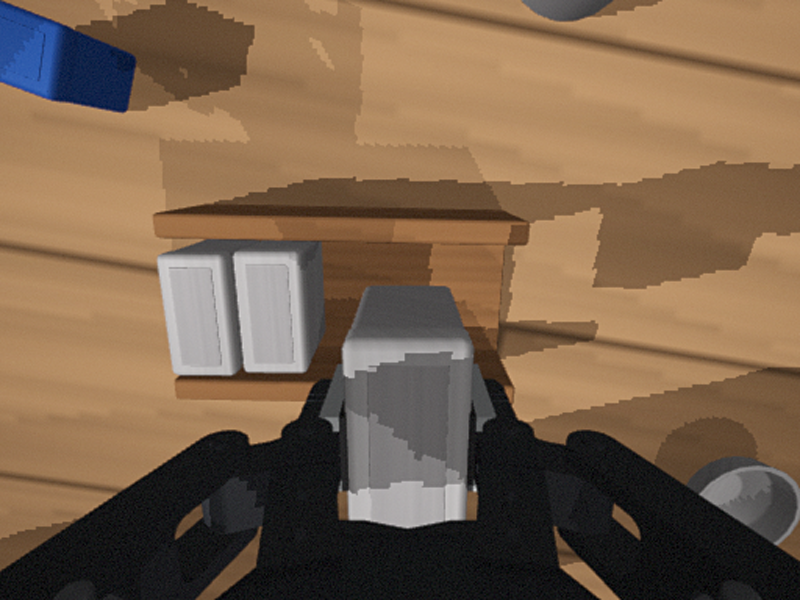

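```bash
python3 - <<'E'
from h import *
s=state()
f=lambda u,v,z:pt('wrist',u*.64,v*.64,z,s)[:2]
A=[f(158,240,.062),f(525,244,.062)];B=[f(176,378,.062),f(176,399,.062)]
d=A[0]-A[1];yaw=np.arctan2(d[1],d[0])-np.pi/2;print('yaw',yaw, 'len',np.hypot(*d))
ex=np.array([np.cos(yaw),np.sin(yaw)]);ey=np.array([-ex[1],ex[0]])
print('innerA x',[a@ex for a in A],'B inner/outer',[b@ex for b in B],'A y',[a@ey for a in A],'B y',[b@ey for b in B])
for c in([(159,256),(228,252),(239,375),(172,373)],[(235,252),(306,252),(308,373),(244,374)]):
    P=np.array([f(u,v,.068) for u,v in c]);print(P.mean(0),P.mean(0)@ex,P.mean(0)@ey,[ (p@ex).round(4) for p in P],[(p@ey).round(4) for p in P])
p=s['position'][:2];print('tcp',p@ex,p@ey)
E
```

```text
yaw 0.15452823715270636 len 0.17557967544685638
innerA x [np.float64(0.45086187448664644), np.float64(0.45086187448664644)] B inner/outer [np.float64(0.37871308779528723), np.float64(0.36654649498776953)] A y [np.float64(-0.20477732262904208), np.float64(-0.38035699807589846)] B y [np.float64(-0.2040800349095819), np.float64(-0.20251195734408955)]
[ 0.44408903 -0.15665961] 0.41468527655950227 -0.2231444048783055 [np.float64(0.4443), np.float64(0.4465), np.float64(0.3836), np.float64(0.3843)] [np.float64(-0.2074), np.float64(-0.24), np.float64(-0.2395), np.float64(-0.2057)]
[ 0.45062778 -0.19204576] 0.4156996912914578 -0.25911530037798164 [np.float64(0.4465), np.float64(0.4469), np.float64(0.3851), np.float64(0.3842)] [np.float64(-0.2433), np.float64(-0.2766), np.float64(-0.2745), np.float64(-0.2421)]
tcp 0.41375885117944317 -0.32348194409150427
```

Measured rack centre line is x' = 0.4148 against 0.4138 for the tool, and the row tins fall on y = 34 and 70 as they should. Small correction, then lower.

Emit:
servo_tool:
  claw: [-0.9,-0.9,-0.9,-0.9,-0.9,-0.9,-0.9,-0.9,-0.9]
  travel:
    - [0.002,-0.005,0]
    - [0,0,0]
    - [0,0,-0.02]
    - [0,0,-0.03]
    - [0,0,-0.025]
    - [0,0,-0.015]
    - [0,0,-0.01]
    - [0,0,0]
    - [0,0,0]
  twist: [-0.006,0,0,0,0,0,0,0,0]

```text
clock: 12.05
position: [0.461, -0.2627, 0.0616]
eef_rot: [[0.158, -0.987, 0.001], [-0.987, -0.158, -0.001], [0.001, -0.001, -1.0]]
wrist_force: [-0.0, -0.3, -0.9]
opening: 0.0322
```

Emit:
servo_tool:
  claw: [-0.9,-0.9,-0.9,-0.9,-0.9,-0.9]
  travel:
    - [0,0,-0.006]
    - [0,0,-0.004]
    - [0,0,-0.0015]
    - [0,0,-0.0008]
    - [0,0,0]
    - [0,0,0]
  twist: [0,0,0,0,0,0]

```text
clock: 12.65
position: [0.4605, -0.2625, 0.0496]
eef_rot: [[0.158, -0.987, 0.0], [-0.987, -0.158, -0.0], [0.0, -0.0, -1.0]]
wrist_force: [-2.8, 1.7, 5.4]
opening: 0.0316
```

Contact came at the expected height of 0.0496. I'll open only to about 50 mm and lift out.

Emit:
servo_tool:
  claw: [0.15,0.15,0.15,0.15,0.15,0.15,0.15,0.15,0.15,0.15]
  travel:
    - [0,0,0]
    - [0,0,0]
    - [0,0,0]
    - [0,0,0]
    - [0,0,0.015]
    - [0,0,0.03]
    - [0,0,0.045]
    - [0,0,0.045]
    - [0,0,0.045]
    - [0,0,0.02]
  twist: [0,0,0,0,0,0,0,0,0,0]

```text
clock: 13.65
position: [0.4618, -0.2634, 0.2542]
eef_rot: [[0.158, -0.987, 0.007], [-0.987, -0.158, -0.005], [0.006, -0.006, -1.0]]
wrist_force: [0.4, 1.0, 0.5]
opening: 0.0491
```

Emit:
servo_tool:
  claw: [1,1,1,1,1,1,1,1,1,1]
  travel:
    - [0.02,0.019,0]
    - [0.02,0.019,0]
    - [0.02,0.019,0]
    - [0.02,0.019,0]
    - [0.02,0.019,0]
    - [0.02,0.019,0]
    - [0.02,0.019,0]
    - [0.02,0.019,0]
    - [0.02,0.019,0]
    - [0.018,0.017,0]
  twist: [0.146,0.146,0.146,0.146,0.146,0.146,0.146,0.146,0.146,0.146]

```text
clock: 14.65
position: [0.6593, -0.0734, 0.248]
eef_rot: [[0.999, 0.054, -0.0], [0.054, -0.999, 0.0], [-0.0, -0.0, -1.0]]
wrist_force: [-0.4, 0.1, -0.5]
opening: 0.0851
```

Emit:
servo_tool:
  claw: [1,1,1,1,1,1,1,1]
  travel:
    - [0,0,0]
    - [0,0,-0.03]
    - [0,0,-0.045]
    - [0,0,-0.045]
    - [0,0,-0.03]
    - [0,0,-0.02]
    - [0,0,0]
    - [0,0,0]
  twist: [0,0,0,0,0,0,0,0]

```text
clock: 15.45
position: [0.6582, -0.075, 0.0788]
eef_rot: [[0.999, 0.047, -0.0], [0.047, -0.999, -0.0], [-0.0, 0.0, -1.0]]
wrist_force: [-0.1, -1.5, 0.9]
opening: 0.0855
```

```bash
python3 - <<'E'
from h import *
s=state();print(s['clock'],s['position'],s['wrist_force'],np.arctan2(s['eef_rot'][1][0],s['eef_rot'][0][0]))
im=snapshot('wrist')[:,:,::-1];cv2.imwrite('pics/w4raw.png',im)
cv2.imwrite('pics/w4.png',cv2.resize(im,(800,600),interpolation=cv2.INTER_CUBIC))
E
```

```text
15.45 [ 0.65823774 -0.07499768  0.07879461] [-0.05604376 -1.4570331   0.87815257] 0.04658166726928798
```

View pics/w4.png

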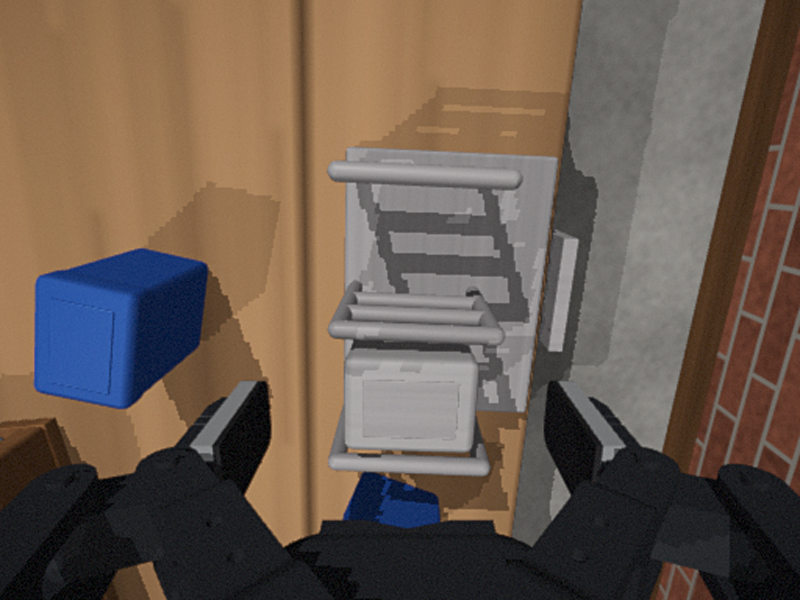

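```bash
python3 - <<'E'
from h import *
s=state();print(s['position'])
for c in ([(345,350),(478,350),(475,451),(345,448)],):
    P=np.array([pt('wrist',x*.64,y*.64,.07,s)[:2] for x,y in c])
    print(P.mean(0).round(4),np.ptp(P,0))
E
```

```text
[ 0.65916368 -0.07509287  0.08029611]
[ 0.6608 -0.076 ] [0.04301285 0.03636209]
```

Emit:
servo_tool:
  claw: [1,1,1,0.5,0,-0.5,-0.7,-0.7,-0.7,-0.7]
  travel:
    - [0.001,-0.0005,0]
    - [0,0,-0.015]
    - [0,0,-0.018]
    - [0,0,0]
    - [0,0,0]
    - [0,0,0]
    - [0,0,0]
    - [0,0,0]
    - [0,0,0]
    - [0,0,0]
  twist: [-0.003,0,0,0,0,0,0,0,0,0]

```text
clock: 16.5
position: [0.6602, -0.0751, 0.0467]
eef_rot: [[0.999, 0.045, 0.002], [0.045, -0.999, -0.0], [0.002, 0.001, -1.0]]
wrist_force: [0.2, 0.9, 3.4]
opening: 0.0419
```

Emit:
servo_tool:
  claw: [-0.7,-0.7]
  travel:
    - [0,0,0]
    - [0,0,0]
  twist: [0,0]

```text
clock: 16.7
position: [0.6602, -0.0751, 0.0467]
eef_rot: [[0.999, 0.045, 0.002], [0.045, -0.999, -0.0], [0.002, 0.001, -1.0]]
wrist_force: [0.8, -0.4, 5.8]
opening: 0.0417
```

Emit:
servo_tool:
  claw: [-0.7,-0.7,-0.7,-0.7,-0.7,-0.7,-0.7,-0.7,-0.7,-0.7]
  travel:
    - [0,0,0.01]
    - [0,0,0.02]
    - [0,0,0.03]
    - [0,0,0.03]
    - [0,0,0.015]
    - [-0.03,0.012,0]
    - [-0.043,0.017,0]
    - [-0.043,0.017,0]
    - [-0.043,0.017,0]
    - [-0.031,0.012,0]
  twist: [0,0,0,0,0,0,0,0,0,0]

```text
clock: 17.7
position: [0.4659, 0.0011, 0.149]
eef_rot: [[0.999, 0.045, -0.004], [0.045, -0.999, 0.001], [-0.004, -0.001, -1.0]]
wrist_force: [1.1, -0.1, -0.6]
opening: 0.0415
```

Emit:
servo_tool:
  claw: [-0.7,-0.7,-0.7,-0.7,-0.7,-0.7,-0.7,-0.7,-0.7,-0.7]
  travel:
    - [0,0,0]
    - [0,0,-0.02]
    - [0,0,-0.04]
    - [0,0,-0.03]
    - [0,0,-0.014]
    - [0,0,-0.006]
    - [0,0,-0.003]
    - [0,0,-0.0015]
    - [0,0,0]
    - [0,0,0]
  twist: [0,0,0,0,0,0,0,0,0,0]

```text
clock: 18.7
position: [0.4703, -0.0, 0.037]
eef_rot: [[0.999, 0.045, 0.002], [0.045, -0.999, -0.0], [0.002, 0.0, -1.0]]
wrist_force: [0.1, -0.4, -1.7]
opening: 0.0419
```

Emit:
servo_tool:
  claw: [-0.7,-0.7,1,1,1,1,1,1,1,1]
  travel:
    - [0,0,-0.0007]
    - [0,0,0]
    - [0,0,0]
    - [0,0,0]
    - [0,0,0]
    - [0,0,0]
    - [0,0,0.02]
    - [0,0,0.04]
    - [0,0,0.045]
    - [0,0,0]
  twist: [0,0,0,0,0,0,0,0,0,0.147]

```text
clock: 19.7
position: [0.4736, -0.0004, 0.1477]
eef_rot: [[0.981, 0.194, 0.014], [0.194, -0.981, -0.002], [0.014, 0.004, -1.0]]
wrist_force: [1.4, -0.5, 0.6]
opening: 0.0855
```

Emit:
servo_tool:
  claw: [1,1,1,1,1,1,1,1,1,1]
  travel:
    - [0,0,0]
    - [0,0,0]
    - [0,0,0]
    - [0,0,0]
    - [0,0,0]
    - [0,0,0]
    - [0,0,0]
    - [0,0,0]
    - [0,0,0]
    - [0,0,0]
  twist: [0.147,0.147,0.147,0.147,0.147,0.147,0.147,0.147,0.147,0.101]

```text
clock: 20.7
position: [0.4693, 0.0001, 0.1401]
eef_rot: [[-0.05, 0.999, -0.0], [0.999, 0.05, 0.0], [0.0, -0.0, -1.0]]
wrist_force: [-0.1, -1.0, 0.7]
opening: 0.0859
```

```bash
python3 - <<'E'
from h import *
s=state();print(s['clock'],s['position'],np.arctan2(s['eef_rot'][1][0],s['eef_rot'][0][0]))
im=snapshot('wrist')[:,:,::-1]
cv2.imwrite('pics/w5.png',im)
E
```

```text
20.7 [4.69311592e-01 7.22125502e-05 1.40096528e-01] 1.620922660154305
```

View pics/w5.png

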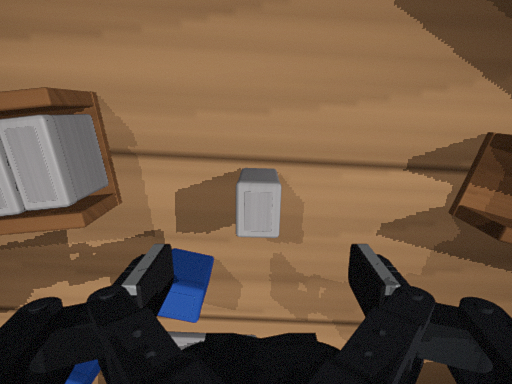

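The short tin is upright and centred at (259,205). I'll take it by its broad faces and carry it to the short rack.

Emit:
servo_tool:
  claw: [1,1,1,1,1,1,0,-0.9,-0.9,-0.9]
  travel:
    - [0,0,-0.03]
    - [0,0,-0.04]
    - [0,0,-0.02]
    - [0,0,-0.008]
    - [0,0,0]
    - [0,0,0]
    - [0,0,0]
    - [0,0,0]
    - [0,0,0]
    - [0,0,0]
  twist: [-0.004,0,0,0,0,0,0,0,0,0]

```text
clock: 21.75
position: [0.47, -0.0001, 0.0432]
eef_rot: [[-0.041, 0.999, 0.002], [0.999, 0.041, -0.0], [-0.0, 0.002, -1.0]]
wrist_force: [-0.6, 0.4, -0.6]
opening: 0.0317
```

Emit:
servo_tool:
  claw: [-0.9,-0.9,-0.9,-0.9]
  travel:
    - [0,0,0]
    - [0,0,0]
    - [0,0,0]
    - [0,0,0]
  twist: [0,0,0,0]

```text
clock: 22.15
position: [0.47, -0.0001, 0.0431]
eef_rot: [[-0.041, 0.999, 0.001], [0.999, 0.041, -0.0], [-0.0, 0.001, -1.0]]
wrist_force: [-1.4, -1.5, 5.8]
opening: 0.0314
```

Emit:
servo_tool:
  claw: [-0.9,-0.9,-0.9,-0.9,-0.9,-0.9,-0.9,-0.9,-0.9,-0.9]
  travel:
    - [0,0,0.02]
    - [0,0,0.04]
    - [0,0,0.04]
    - [0,0,0.02]
    - [-0.001,0.03,0]
    - [-0.003,0.045,0]
    - [-0.003,0.045,0]
    - [-0.003,0.045,0]
    - [-0.002,0.045,0]
    - [-0.002,0.027,0]
  twist: [0,0,0,0,-0.07,-0.07,-0.07,-0.07,0,0]

```text
clock: 23.15
position: [0.4539, 0.2398, 0.1608]
eef_rot: [[0.234, 0.972, -0.003], [0.972, -0.234, 0.0], [-0.0, -0.003, -1.0]]
wrist_force: [0.2, 0.9, -1.6]
opening: 0.0319
```

Emit:
servo_tool:
  claw: [-0.9,-0.9,-0.9,-0.9]
  travel:
    - [0,0,0]
    - [0,0,0]
    - [0,0,0]
    - [0,0,0]
  twist: [0,0,0,0]

```text
clock: 23.55
position: [0.4555, 0.2359, 0.162]
eef_rot: [[0.238, 0.971, -0.001], [0.971, -0.238, -0.0], [-0.001, -0.001, -1.0]]
wrist_force: [-0.1, -0.2, -0.9]
opening: 0.0316
```

```bash
python3 - <<'E'
from h import *
s=state();print(s['clock'],s['position'],s['wrist_force'],np.arctan2(s['eef_rot'][1][0],s['eef_rot'][0][0]))
im=snapshot('wrist')[:,:,::-1];cv2.imwrite('pics/w6raw.png',im)
cv2.imwrite('pics/w6.png',cv2.resize(im,(800,600),interpolation=cv2.INTER_CUBIC))
E
```

```text
23.55 [0.45546587 0.2358679  0.16196893] [-0.13232749 -0.16680412 -0.91396127] 1.3302051616967676
```

View pics/w6.png

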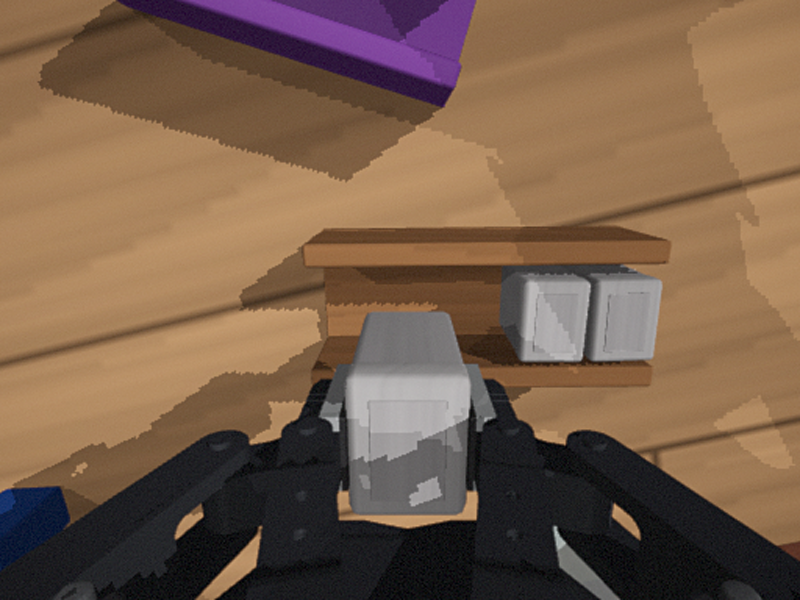

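```bash
python3 - <<'E'
from h import *
s=state()
f=lambda u,v,z:pt('wrist',u*.64,v*.64,z,s)[:2]
A=[f(668,263,.062),f(307,266,.062)];B=[f(650,362,.062),f(315,366,.062),f(650,385,.062),f(315,386,.062)]
for d in (A[0]-A[1],B[2]-B[3]): yaw=np.arctan2(d[1],d[0])-np.pi/2;print('yaw',yaw, 'len',np.hypot(*d))
yaw=-.24
ex=np.array([np.cos(yaw),np.sin(yaw)]);ey=np.array([-ex[1],ex[0]])
print('A inner x',[a@ex for a in A],'B in,in,out,out',[b@ex for b in B],'A y',[a@ey for a in A],'B y',[b@ey for b in B])
for c in([(519,276),(589,276),(584,361),(522,361)],[(594,276),(661,276),(653,360),(590,361)]):
    P=np.array([f(u,v,.068) for u,v in c]);print(P.mean(0)@ex,P.mean(0)@ey,[ (p@ex).round(4) for p in P],[(p@ey).round(4) for p in P])
p=s['position'][:2];print('tcp',p@ex,p@ey)
E
```

```text
yaw -0.2336647634728397 len 0.1760974231022952
yaw -0.2388215619575813 len 0.17643186554288895
A inner x [np.float64(0.36034781752981665), np.float64(0.36146342889440647)] B in,in,out,out [np.float64(0.4124809047088594), np.float64(0.4143629746605259), np.float64(0.42556670591971507), np.float64(0.42577461989384346)] A y [np.float64(0.46393685666533907), np.float64(0.2878429674057967)] B y [np.float64(0.4626344738453217), np.float64(0.28872962423556453), np.float64(0.46450957731558024), np.float64(0.28807783427957373)]
0.38730218780632025 0.40860737110670947 [np.float64(0.3653), np.float64(0.3654), np.float64(0.4093), np.float64(0.4092)] [np.float64(0.3902), np.float64(0.4237), np.float64(0.4259), np.float64(0.3946)]
0.3872394726715973 0.4434384436943286 [np.float64(0.3654), np.float64(0.3655), np.float64(0.4088), np.float64(0.4093)] [np.float64(0.4261), np.float64(0.4581), np.float64(0.4606), np.float64(0.4289)]
tcp 0.386411000545657 0.3374754370465555
```

Rack centre is x' = 0.387 against 0.3864 for the tool, so it is aligned. Lowering.

Emit:
servo_tool:
  claw: [-0.9,-0.9,-0.9,-0.9,-0.9,-0.9,-0.9,-0.9,-0.9]
  travel:
    - [0.0005,0,0]
    - [0,0,-0.02]
    - [0,0,-0.03]
    - [0,0,-0.025]
    - [0,0,-0.015]
    - [0,0,-0.01]
    - [0,0,-0.004]
    - [0,0,0]
    - [0,0,0]
  twist: [0.002,0,0,0,0,0,0,0,0]

```text
clock: 24.5
position: [0.4568, 0.2372, 0.0595]
eef_rot: [[0.235, 0.972, 0.002], [0.972, -0.235, 0.001], [0.001, 0.002, -1.0]]
wrist_force: [0.8, -0.6, -1.6]
opening: 0.0315
```

Emit:
servo_tool:
  claw: [-0.9,-0.9,-0.9,-0.9,-0.9,-0.9]
  travel:
    - [0,0,-0.004]
    - [0,0,-0.0025]
    - [0,0,-0.001]
    - [0,0,-0.0005]
    - [0,0,0]
    - [0,0,0]
  twist: [0,0,0,0,0,0]

```text
clock: 25.1
position: [0.456, 0.2371, 0.0511]
eef_rot: [[0.235, 0.972, 0.0], [0.972, -0.235, 0.0], [0.0, 0.0, -1.0]]
wrist_force: [-2.9, -1.2, 6.0]
opening: 0.0316
```

Emit:
servo_tool:
  claw: [0.15,0.15,0.15,0.15,0.15,0.15,0.15,0.15,0.15,0.15]
  travel:
    - [0,0,0]
    - [0,0,0]
    - [0,0,0]
    - [0,0,0]
    - [0,0,0.015]
    - [0,0,0.03]
    - [0,0,0.045]
    - [0,0,0.045]
    - [0,0,0.045]
    - [0,0,0.02]
  twist: [0,0,0,0,0,0,0,0,0,0]

```text
clock: 26.1
position: [0.4574, 0.2376, 0.2559]
eef_rot: [[0.235, 0.972, 0.008], [0.972, -0.235, 0.003], [0.005, 0.007, -1.0]]
wrist_force: [0.9, -0.6, -0.6]
opening: 0.0492
```

Emit:
servo_tool:
  claw: [0.15,0.15,0.15,0.15,0.15,0.15]
  travel:
    - [-0.02,0,0.02]
    - [-0.03,0,0.02]
    - [-0.03,0,0]
    - [-0.03,0,0]
    - [-0.03,0,0]
    - [0,0,0]
  twist: [0,0,0,0,0,0]

```text
clock: 26.7
position: [0.3136, 0.2372, 0.2911]
eef_rot: [[0.232, 0.973, 0.001], [0.973, -0.232, 0.001], [0.002, 0.001, -1.0]]
wrist_force: [0.8, 0.1, -0.1]
opening: 0.049
```

```bash
python3 - <<'E'
from h import *
im=snapshot('top')[:,:,::-1]
a=cv2.resize(im[100:230,60:160],None,fx=4,fy=4,interpolation=cv2.INTER_CUBIC)
b=cv2.resize(im[100:230,240:340],None,fx=4,fy=4,interpolation=cv2.INTER_CUBIC)
cv2.imwrite('pics/top2.png',np.hstack([a,b]))
E
```

```text
(no output)
```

View pics/top2.png

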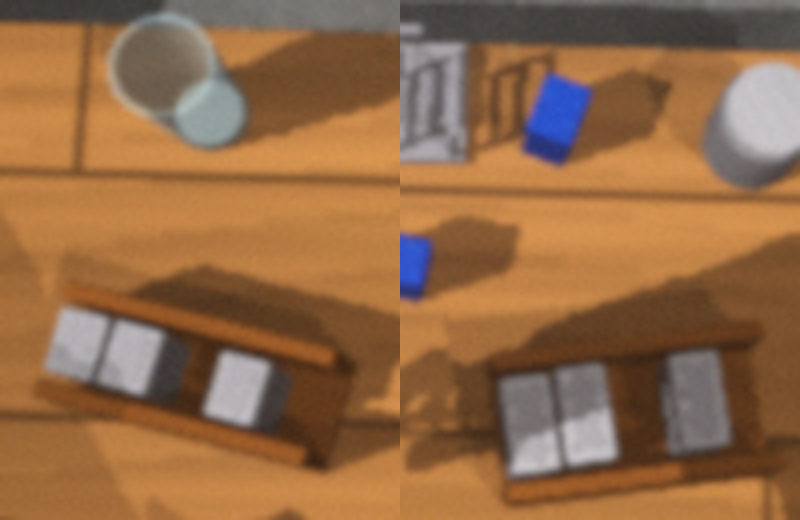

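Both tins stand upright in their own racks, the short one at about (240,388) and the long one at about (697,402). They line up with the row tins, which have not moved, and the holder is empty. Handing in.

```bash
python3 -c "
from rig import *
print(job_done())"
```

```text
the job is handed in; nothing more can be done
None
```

Both stray tins are in their racks: the long one in the long rack and the short one in the short rack. I took each from the holder by its narrow ends and stood it on the open board at about (0.47, 0). I let go there, took it again by its broad faces, and lowered it onto the rack floor at about y = -36 mm of the row.

- **Placing:** each tin met the rack floor at the expected height (0.0496 m for the long one, 0.0511 m for the short one). The contact force was about 6 N on the wrist.
- **Final top picture:** both tins stand upright across the row, in line with the tins already there. By eye, the row tins, tumbler, round tin and blue look-alikes are where they were in the first picture. The ladle lay outside this last crop, but the arm never worked near it.
- **Finish:** I handed in at about 27 s with the arm clear of everything. No check failed or disagreed.

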